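Fit a fresh filter cassette in the dust filter box

ROBOT

A 7-joint arm with a two-finger parallel gripper is mounted at the origin on the work surface. World frame = base frame: x ahead of the robot, y to its left, z up, the work surface at z = 0. Lengths are in m, angles in rad, forces in N, time in s.
With the tool pointing down it reaches from about 0.4 to 0.85 m from the base axis. Payload 4.5 kg.
Tool frame: the origin (TCP) lies midway between the tips of the shut fingers; the grasp point (between the pads) lies 19 mm behind it; z points along the fingers, y is the line along which they close (so a half turn about z gives the same grasp; the last joint's range is limited). The gripper opens to 88 mm and grips with 3 to 60 N. Pads are 18 mm wide; open, the fingers measure 123 mm over their backs; the gripper's body (75 mm by 187 mm) begins 45 mm behind the grasp point.
Start: joints at [1.274, 0.689, -0.195, 1.565, 0.157, 0.902, -0.215], TCP at [0.203, -0.591, 0.239] pointing down, gripper open.
Joint ranges: [-3.01, 3.01], [-0.46, 2.08], [-1.47, 1.51], [0.13, 2.56], [-1, 4.14], [0.04, 2.09], [-2.66, 2.66]. Speed limits (rad/s): [2.57, 2.57, 3.14, 3.14, 3.14, 3.14, 3.14].

INTERFACE

Orientations are given as a unit quaternion [x, y, z, w].
In Python, from bench import sensors, optics, manip gives the robot as it stands. The module is installed in compiled form; this text tells all that it offers.
- The arm moves only by the tool apply_moves, never from a script. Its argument "commands" is a list of rows, each an object of numbers: "gripper": the finger opening in mm, from 0 to 88.1; "tx", "ty", "tz": the shift along the tool's x, y, z in mm; "turn": the turn about the tool's z in degrees. A call has exactly 10 rows; each row shifts and turns the commanded pose from where the row before left it, along the tool's axes as they then stand; what a row does not reach is not made up. A row lasts 1/10 s, in which the tool goes at most 50 mm and 8.59 degrees, less where a joint would pass 70% of its speed; a pose out of reach is approached as far as the arm can. A call with a gripper value outside its range is refused whole. The fingers move at their own pace and stop on an object; "grip_force" is the grip in N (left out, the last holds). Time passes only in rows, so rows that do not move let the fingers close, or fill a call up. It gives the time, the measured TCP pose, the force, the opening and the grip force at its end, in the units of the state.
- sensors.state(): the state, without advancing time (a new reading comes with each control period).
- optics.get_image(name): name is "scene" or "side" or "wrist"; returns a dict with "frame" (480x640x3 uint8, blue, green, red), "mtx" (3x3 intrinsics, pixels), "D" ([k1, k2, p1, p2, k3] as OpenCV has them; the pictures are not rectified), "rvec" (rotation vector, rad) and "tvec" (3), from world to camera coordinates, as OpenCV has them; the wrist camera has in their place "tool_from_camera" (4x4, takes a point from camera to tool coordinates, whose origin is the TCP and whose axes are the flange's). Camera axes: x right, y down, z forward; pixel columns grow to the right and rows downward; lengths in m; the calibration is good to about 2 mm. A picture is of the moment at which its call begins: read the wrist's pose just before it. There is no depth.
- manip.sign_off(): hands the job in; it is judged then, once.
The state is a dict: "t": time; "q": joint angles; "qvel": joint speeds; "tau": joint torques, N m; "position": TCP position; "tool_rot": TCP orientation; "ft_force": force on the tool from outside, world axes, zero at the start; "torque": the same for the moment, N m; "width": opening from 0.0 (shut) to 1.0 (fully open); "finger_force": force on a finger pad.
Only numpy, scipy, OpenCV 4.12 (cv2) and the standard library are available. Lean on these libraries where they do the work, as an engineer would, in place of code of your own. Each camera call takes 0.05 s, during which the arm holds its last target. There are 200 camera calls.

TASK

Fit the fresh filter cassette (white pleats, not the dirty brown one) into the bay of the dust filter box: holding it tilted, tuck its tongue under the yellow lip, then lower the other edge and press it down until it lies flat on the bay floor and the orange catch has snapped over it. Do not force it, let go of it, and leave the used cassette and the other things on the bench where they are.

Things in the scene. Friction and masses are not known exactly. Their poses are not given: they have to be found in the camera images.
- fresh: fresh filter cassette, lying flat: blue frame, white pleats, yellow grip block up; 0.15-0.31 kg. Origin: centre of the frame's underside, z up. Frame 106 (x) x 80 (y) x 14 mm, x -53 to 53. From its -x end a tongue 16 mm long (to x -69), 66 mm wide, 5 mm thick, level with the underside. Grip block 22 (x) x 24 (y) mm, centred at x 28, y 0, z 14 to 44 mm
- fresh_tongue (a point): middle of the lower edge of the fresh cassette's tongue tip: x -69, y 0, z 0 mm in the cassette's frame. At home it lies on the bay floor under the lip, the cassette's axes along the box's
- fresh_grip (a point): centre of the top of the fresh cassette's yellow grip block: x 28, y 0, z 44 mm in the cassette's frame
- filter_box: grey dust filter box, fixed; housing x -95 to 115, y -80 to 80, z 0 to 78 mm, hose port 35 mm beyond its +x end. Origin on the bench, -x end nearer the robot. On it is bolted the aluminium tray with the bay. The tray's bolts sit in slots along x: it may stand up to 8 mm either way along x from nominal. Its place is NOT reported: see or feel it
- bay_nominal (a point): x 0, y 0, z 82 mm in the box's frame. With the tray at nominal, in the box's frame: bay x -70.5 to 53.5, y -43.5 to 43.5, floor z 82, deck around z 97 mm. Yellow fixed lip (z 92 to 97) over the bay's whole -x end, x -70.5 to -60.5: below it a slot 10 mm high for the tongue. All these x shift with the tray. A cassette at home has 2 mm play in x, 7 in y
- catch (a joint): travel (m) of the orange catch at the bay's +x end, 30 mm wide: 0 at rest, to 0.008 pushed back to +x; spring 1.4 N + 0.35 N/mm. Ramp from x 54, z 110 to x 49, z 99 mm (x shift with the tray); black block behind to z 106. The cassette's +x edge pressed down (some 5 to 15 N on the grip block, more than its weight) drives it back; then it snaps to 0 over the frame
- used: the used filter cassette: exactly the same shape and frame as fresh but with dark brown, dust-caked pleats; origin at the centre of its frame's underside. Leave it lying
- glue: white glue bottle, 52 mm across, 150 mm tall, a bystander; origin under its centre
- screw_jar: clear jar with steel cap, 64 mm across, 80 mm tall, a bystander; origin under its centre
- brush: brush lying on the bench, a bystander
- hammer: hammer lying on the bench, a bystander
- wrench: wrench lying on the bench, a bystander
- sander: cork sanding block 110 x 65 x 38 mm, a bystander; origin under its centre

How it is judged:
On the way:
1. the fresh cassette is held tilted with its tongue tip down in the -x end of the bay, below the lip, its other edge still up (tilt 0.07 to 0.5 rad) (x of fresh_tongue in the frame of filter_box between -0.084 and -0.0535 m and y of fresh_tongue in the frame of filter_box between -0.012 and 0.012 m and z of fresh_tongue in the frame of filter_box between 0.078 and 0.0895 m and angle between fresh's own z axis and vertical between 0.07 and 0.5 rad), for 0.1 s.
At the end, for the whole second after the job is handed in: Fresh cassette in the bay: tongue tip at x -81 to -58 mm in the box's frame, under the lip; underside within 2 mm above the floor (z under 84), within 7 mm of centre across, tilt under 0.03, turned under 0.12 rad, catch within 1.5 mm of rest, cassette still and untouched (x of fresh_tongue in the frame of filter_box between -0.081 and -0.058 m and z of fresh_tongue in the frame of filter_box between 0.079 and 0.084 m and y of fresh in the frame of filter_box between -0.007 and 0.007 m and z of fresh in the frame of filter_box between 0.079 and 0.084 m and angle between fresh's own z axis and vertical below 0.03 rad and angle between the x axis of fresh and the x axis of filter_box, either way round below 0.12 rad and value of joint catch below 0.0015 m and linear speed of fresh below 0.02 m/s and contact force between the fingers and fresh below 0.2 N).
It fails at once if the used cassette is moved more than 40 mm (distance of used from where it was at the start of the episode above 0.04 m).
It fails at once if one of the other things on the bench is moved more than 50 mm (distance of any of glue, screw_jar, brush, hammer, wrench, sander from where it was at the start of the episode above 0.05 m).
It fails at once if the cassette is forced against the filter box with more than 40 N (contact force between fresh and filter_box above 40 N).
It also fails if it takes over 61 s, if anything falls off the work surface, if the arm or the gripper's body presses on something with over 40 N, if the wrist force passes 120 N, or if a joint passes its speed limit or range.

## Working session

There is one attempt and no reset: what is moved stays moved. The work goes in short steps, Python scripts to look and compute and a tool call to move; the robot and the scene stay as the last step left them, time stands still between calls to the robot, and variables do not carry over. Pictures are saved under pics/ and viewed, at most 10 in all, crops included, and the job is handed in when it is done.

Besides the shell and the picture viewer there is one more tool, called after ">>>" in YAML: its name, and indented under it one key for each argument. apply_moves: Moves the arm, as the interface text tells. Its arguments: {"type":"object","properties":{"commands":{"type":"array"},"grip_force":{"type":"number"}},"required":["commands"]}

```bash
mkdir -p pics; cat > h.py <<'E'
from bench import sensors, optics, manip
import numpy as np, cv2, pickle
from scipy.spatial.transform import Rotation as R
def grab(n,fn):
    s=sensors.state(); im=optics.get_image(n); im['s']=s
    cv2.imwrite(f'pics/{fn}.png',im['frame']); pickle.dump(im,open(f'{fn}.pkl','wb')); return im
def load(fn): return pickle.load(open(f'{fn}.pkl','rb'))
def cam(im):
    if 'rvec' in im and im['rvec'] is not None:
        Rm=cv2.Rodrigues(np.array(im['rvec'],float))[0]; return Rm.T, -Rm.T@np.array(im['tvec'],float).ravel()
    T=np.array(im['tool_from_camera']); s=im['s']; A=R.from_quat(s['tool_rot']).as_matrix()
    return A@T[:3,:3], A@T[:3,3]+np.array(s['position'])
def onplane(im,px,z):
    Rm,c=cam(im); p=cv2.undistortPoints(np.array(px,float).reshape(-1,1,2),im['mtx'],np.array(im['D'],float)).reshape(-1,2)
    d=np.c_[p,np.ones(len(p))]@Rm.T
    return c+d*((z-c[2])/d[:,2])[:,None]
def proj(im,P):
    Rm,c=cam(im); Q=(np.array(P,float)-c)@Rm
    return cv2.projectPoints(Q,np.zeros(3),np.zeros(3),im['mtx'],np.array(im['D'],float))[0].reshape(-1,2)
E
python3 - <<'E'
from h import *
a=grab('scene','a');b=grab('side','b')
for i in(a,b):print(np.round(cam(i)[1],3),np.round(cam(i)[0][:,2],2))
s=sensors.state();print(s['tool_rot'],s['position'],s['t'],s['ft_force'])
E
```

```text
[1.109 0.457 1.154] [-0.44 -0.34 -0.83]
[ 0.407 -1.429  0.965] [ 0.09  0.85 -0.52]
[ 9.86351063e-01  1.64654048e-01 -1.83974341e-04 -7.68885030e-04] [ 0.20277178 -0.59062372  0.23800777] 0.1 [-0.19858508 -0.29112674  0.72647488]
```

View pics/a.png

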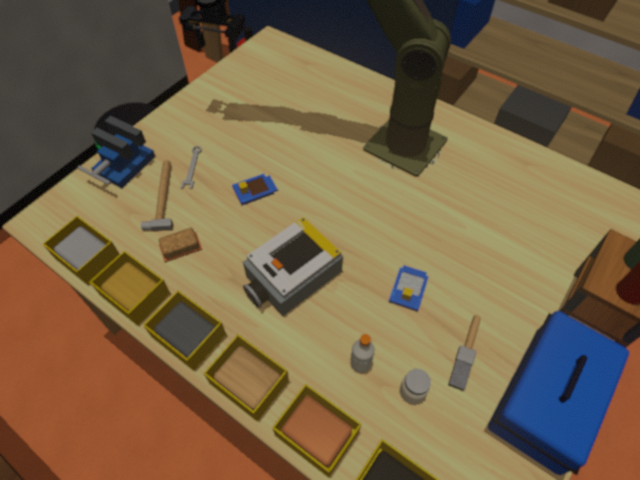

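View pics/b.png

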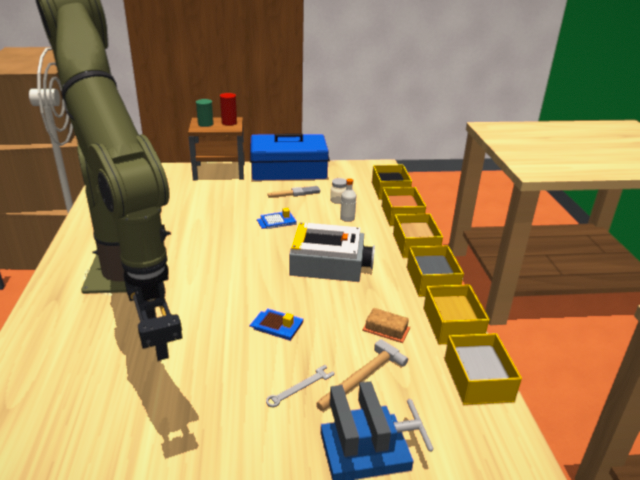

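Scene: fresh cassette at (408,288), grip block at (408,294), filter box around (293,262) with its lip at (320,238). The used cassette is at (255,188). The side view shows fresh at (277,219) and the box at (330,250).

```bash
cat > m.py <<'E'
from h import *
def mask(im,lo,hi,roi):
    h=cv2.cvtColor(im['frame'],cv2.COLOR_BGR2HSV); m=cv2.inRange(h,lo,hi)
    k=np.zeros_like(m); x0,y0,x1,y1=roi; k[y0:y1,x0:x1]=m[y0:y1,x0:x1]; return k
def rect(im,m,z):
    c=max(cv2.findContours(m,cv2.RETR_EXTERNAL,cv2.CHAIN_APPROX_NONE)[0],key=cv2.contourArea)
    P=onplane(im,c.reshape(-1,2),z)[:,:2]
    r=cv2.minAreaRect((P*1000).astype(np.float32)); return r,np.round(cv2.boxPoints(r))
Y=((20,120,80),(35,255,255)); B=((105,120,40),(125,255,255)); W=((0,0,110),(180,60,255))
E
python3 - <<'E'
from m import *
a=load('a');b=load('b')
for n,im,rf,rb in(('scene',a,(380,255,440,315),(240,210,350,315)),('side',b,(250,200,300,235),(285,220,380,285))):
    print(n)
    print(' frame',rect(im,mask(im,*B,rf),.012)); print(' grip',rect(im,mask(im,*Y,rf),.044))
    print(' lip',rect(im,mask(im,*Y,rb),.097)); print(' deck',rect(im,mask(im,*W,rb),.097))
big=cv2.resize(a['frame'][205:325,235:445],None,fx=3.6,fy=3.6,interpolation=cv2.INTER_CUBIC); cv2.imwrite('pics/c.png',big)
E
```

```text
scene
 frame (((460.14984130859375, 277.9263000488281), (113.73548889160156, 74.32656860351562), 15.025019645690918), array([[396., 299.],
       [415., 227.],
       [525., 257.],
       [505., 329.]], dtype=float32))
 grip (((497.14605712890625, 288.5831298828125), (29.717716217041016, 21.25243377685547), 18.56644630432129), array([[480., 294.],
       [486., 274.],
       [515., 283.],
       [508., 303.]], dtype=float32))
 lip (((519.8844604492188, 22.672531127929688), (155.30218505859375, 35.038909912109375), 78.35528564453125), array([[487., -50.],
       [521., -57.],
       [553.,  95.],
       [518., 102.]], dtype=float32))
 deck (((613.6153564453125, 1.6122283935546875), (152.50486755371094, 161.7481231689453), 77.23347473144531), array([[518., -55.],
       [676., -91.],
       [709.,  58.],
       [552.,  94.]], dtype=float32))
side
 frame (((455.5475769042969, 271.27008056640625), (122.2385482788086, 83.80547332763672), 11.18773365020752), array([[387., 301.],
       [404., 218.],
       [524., 242.],
       [507., 324.]], dtype=float32))
 grip (((491.6592102050781, 293.6946105957031), (116.46879577636719, 27.32903289794922), 87.46481323242188), array([[475., 236.],
       [503., 235.],
       [508., 351.],
       [481., 352.]], dtype=float32))
 lip (((517.8584594726562, 20.974864959716797), (159.0213623046875, 36.40327835083008), 78.19174194335938), array([[484., -53.],
       [519., -61.],
       [552.,  95.],
       [516., 103.]], dtype=float32))
 deck (((601.1969604492188, -13.391815185546875), (189.0093994140625, 202.57191467285156), 77.063232421875), array([[ 481.,  -83.],
       [ 679., -128.],
       [ 721.,   56.],
       [ 524.,  101.]], dtype=float32))
```

View pics/c.png

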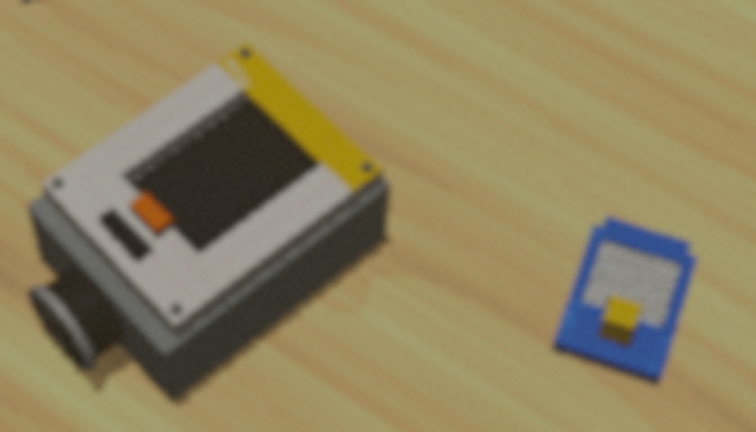

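>>> apply_moves:
  commands:
    - {"tx":36,"ty":-30,"gripper":60}
    - {"tx":36,"ty":-30,"gripper":60}
    - {"tx":36,"ty":-30,"gripper":60}
    - {"tx":36,"ty":-30,"gripper":60}
    - {"tx":36,"ty":-30,"gripper":60}
    - {"tx":36,"ty":-30,"gripper":60}
    - {"tx":36,"ty":-30,"gripper":60}
    - {"tx":36,"ty":-30,"gripper":60}
    - {"tx":36,"ty":-30,"gripper":60}
    - {"tx":36,"ty":-30,"gripper":60}

```text
validation failed for argument at $.co...
```

```bash
python3 - <<'E'
from h import *
w=grab('wrist','w0');print(np.round(w['tool_from_camera'],3),w['mtx'],w['s']['position'],w['s']['t'],cam(w)[1])
print(onplane(w,[[320,240],[0,240],[640,240],[320,0],[320,480]],0.097))
E
```

```text
[[ 0.    -0.95  -0.313  0.082]
 [ 1.     0.001 -0.001  0.001]
 [ 0.001 -0.313  0.95  -0.146]
 [ 0.     0.     0.     1.   ]] [[371.42150537   0.         321.2461329 ]
 [  0.         371.42150537 238.1838634 ]
 [  0.           0.           1.        ]] [ 0.20277178 -0.59062372  0.23800777] 0.1 [ 0.28044278 -0.5653957   0.38437657]
[[ 0.18873966 -0.59497355  0.097     ]
 [ 0.10305008 -0.34649063  0.097     ]
 [ 0.27396378 -0.84214361  0.097     ]
 [ 0.35005585 -0.53970844  0.097     ]
 [-0.06039835 -0.68031952  0.097     ]]
```

>>> apply_moves:
  commands:
    - {"gripper":60,"tx":36,"ty":-30,"tz":0,"turn":0}
    - {"gripper":60,"tx":36,"ty":-30,"tz":0,"turn":0}
    - {"gripper":60,"tx":36,"ty":-30,"tz":0,"turn":0}
    - {"gripper":60,"tx":36,"ty":-30,"tz":0,"turn":0}
    - {"gripper":60,"tx":36,"ty":-30,"tz":0,"turn":0}
    - {"gripper":60,"tx":36,"ty":-30,"tz":0,"turn":0}
    - {"gripper":60,"tx":36,"ty":-30,"tz":0,"turn":0}
    - {"gripper":60,"tx":36,"ty":-30,"tz":0,"turn":0}
    - {"gripper":60,"tx":36,"ty":-30,"tz":0,"turn":0}
    - {"gripper":60,"tx":36,"ty":-30,"tz":0,"turn":0}

```text
t: 1.15
position: [0.4467, -0.1888, 0.2387]
tool_rot: [0.986, 0.165, -0.0, 0.0]
ft_force: [0.5, -0.8, 0.0]
width: 0.681
finger_force: 0.0
```

>>> apply_moves:
  commands:
    - {"gripper":60,"tx":35,"ty":-22,"tz":-2,"turn":0}
    - {"gripper":60,"tx":35,"ty":-22,"tz":-2,"turn":0}
    - {"gripper":60,"tx":35,"ty":-22,"tz":-2,"turn":0}
    - {"gripper":60,"tx":35,"ty":-22,"tz":-2,"turn":0}
    - {"gripper":60,"tx":35,"ty":-22,"tz":-2,"turn":0}
    - {"gripper":60,"tx":32,"ty":-20,"tz":-2,"turn":0}
    - {"gripper":60,"tx":0,"ty":0,"tz":0,"turn":0}
    - {"gripper":60,"tx":0,"ty":0,"tz":0,"turn":0}
    - {"gripper":60,"tx":0,"ty":0,"tz":0,"turn":0}
    - {"gripper":60,"tx":0,"ty":0,"tz":0,"turn":0}

```text
t: 2.15
position: [0.5988, -0.0022, 0.2507]
tool_rot: [0.987, 0.163, -0.001, 0.001]
ft_force: [0.1, 1.0, 0.5]
width: 0.679
finger_force: 0.0
```

```bash
python3 - <<'E'
from m import *
w=grab('wrist','w1');print(w['s']['position'],w['s']['t'])
full=(0,0,640,480); print(rect(w,mask(w,*Y,full),.097)); print(rect(w,mask(w,(4,150,60),(16,255,255),full),.108))
E
```

```text
[ 0.59878056 -0.00219245  0.25065265] 2.15
(((518.0667724609375, 22.397140502929688), (150.0227813720703, 32.00096130371094), 77.4395523071289), array([[486., -47.],
       [517., -54.],
       [550.,  92.],
       [519.,  99.]], dtype=float32))
(((649.7616577148438, -7.446366310119629), (28.941009521484375, 14.640666961669922), 74.83867645263672), array([[639., -19.],
       [653., -23.],
       [661.,   5.],
       [646.,   8.]], dtype=float32))
```

View pics/w1.png

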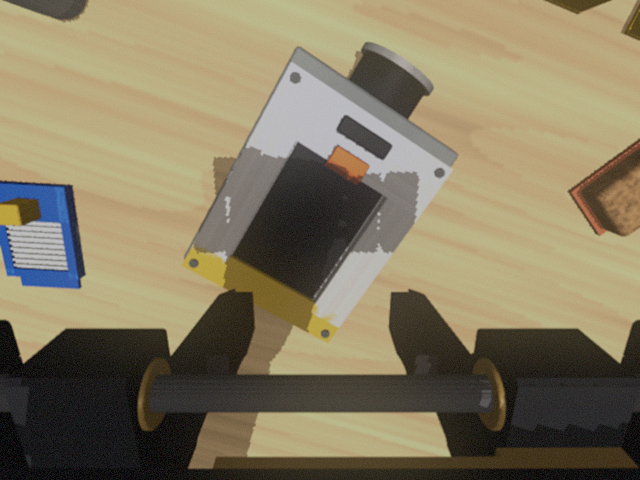

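The wrist view shows the bay rim corners at about (296,143) and (385,197). The lip's inner edge runs from (230,258) to (316,301), and the catch is at (347,163). Fresh is partly visible at left.

```bash
python3 - <<'E'
from m import *
w=load('w1')
P=onplane(w,[[296,143],[385,197],[316,301],[230,258]],.097)[:,:2]*1000;print(np.round(P,1))
m=mask(w,*Y,(150,230,400,360));
c=max(cv2.findContours(m,0,1)[0],key=cv2.contourArea)
L=cv2.minAreaRect(c);print(cv2.boxPoints(L))
for i in range(4):print(round(np.linalg.norm(P[i]-P[i-3]),1),round(np.degrees(np.arctan2(*(P[i-3]-P[i])[::-1])),1))
# bolts
h=w['frame'];B=onplane(w,[[295,77],[440,173],[325,333],[194,263]],.097)[:,:2]*1000;print(np.round(B,1))
for i in range(4):print(round(np.linalg.norm(B[i]-B[i-3]),1),round(np.degrees(np.arctan2(*(B[i-3]-B[i])[::-1])),1))
E
```

```text
[[650.6  35.4]
 [633.1 -46.7]
 [524.6 -23.5]
 [539.9  60.3]]
[[181.25664 265.0536 ]
 [196.79448 236.43126]
 [343.9004  316.28876]
 [328.36255 344.91107]]
84.0 -102.0
111.0 167.9
85.1 79.6
113.4 -12.7
[[695.9  50.6]
 [665.6 -81.3]
 [495.8 -41.9]
 [525.2  88.8]]
135.3 -102.9
174.3 167.0
134.0 77.3
174.9 -12.6
```

>>> apply_moves:
  commands:
    - {"gripper":60,"tx":-15,"ty":-45,"tz":0,"turn":0}
    - {"gripper":60,"tx":-15,"ty":-45,"tz":0,"turn":0}
    - {"gripper":60,"tx":-15,"ty":-45,"tz":0,"turn":0}
    - {"gripper":60,"tx":-15,"ty":-45,"tz":0,"turn":0}
    - {"gripper":60,"tx":-15,"ty":-45,"tz":0,"turn":0}
    - {"gripper":60,"tx":-15,"ty":-45,"tz":0,"turn":0}
    - {"gripper":60,"tx":-13,"ty":-45,"tz":0,"turn":0}
    - {"gripper":60,"tx":0,"ty":0,"tz":0,"turn":5}
    - {"gripper":60,"tx":0,"ty":0,"tz":0,"turn":0}
    - {"gripper":60,"tx":0,"ty":0,"tz":0,"turn":0}

```text
t: 3.2
position: [0.4005, 0.2629, 0.2508]
tool_rot: [0.993, 0.121, 0.0, 0.0]
ft_force: [-0.4, -0.5, 0.3]
width: 0.679
finger_force: 0.0
```

```bash
python3 - <<'E'
from m import *
w=grab('wrist','w2');print(w['s']['position'],w['s']['tool_rot'],w['s']['t'])
full=(0,0,640,480); 
print('frame',rect(w,mask(w,*B,full),.014)); print('grip',rect(w,mask(w,(20,120,150),(35,255,255),full),.044)); 
E
```

```text
[0.40052025 0.26286933 0.25083987] [9.92619089e-01 1.21272583e-01 2.75351932e-04 4.78174387e-04] 3.2
frame (((473.9063415527344, 282.4073791503906), (79.32711791992188, 77.41429901123047), 15.203782081604004), array([[425., 309.],
       [446., 235.],
       [522., 255.],
       [502., 330.]], dtype=float32))
grip (((533.8153076171875, 18.605770111083984), (89.35853576660156, 34.19939041137695), 77.2433090209961), array([[507., -21.],
       [541., -29.],
       [560.,  58.],
       [527.,  66.]], dtype=float32))
```

View pics/w2.png

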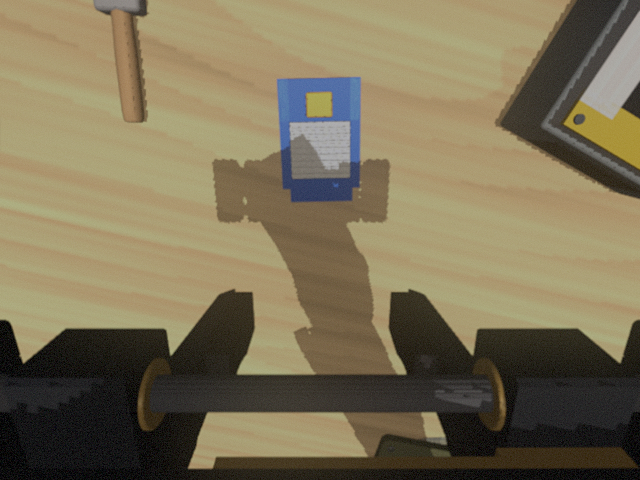

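The wrist view shows fresh nearly aligned with the tool. Its grip top is at (319,104) and the tongue at (322,196).

```bash
python3 - <<'E'
from m import *
w=load('w2')
print('grip',rect(w,mask(w,(20,120,150),(35,255,255),(290,80,345,125)),.044)); 
print(onplane(w,[[319,104.5]],.044),onplane(w,[[322,201]],.002), onplane(w,[[278,79],[360,77]],.014))
E
```

```text
grip (((489.1370544433594, 286.4173278808594), (20.27593994140625, 22.262388229370117), 14.412307739257812), array([[477., 295.],
       [482., 273.],
       [502., 278.],
       [496., 300.]], dtype=float32))
[[0.48897165 0.2859799  0.044     ]] [[0.39508118 0.25975957 0.002     ]] [[0.50256099 0.3297512  0.014     ]
 [0.52308261 0.25439912 0.014     ]]
```

>>> apply_moves:
  commands:
    - {"gripper":50,"tx":46,"ty":0,"tz":20,"turn":-1.3}
    - {"gripper":50,"tx":45.5,"ty":1,"tz":20,"turn":0}
    - {"gripper":50,"tx":0,"ty":0,"tz":45,"turn":0}
    - {"gripper":50,"tx":0,"ty":0,"tz":45,"turn":0}
    - {"gripper":50,"tx":0,"ty":0,"tz":40,"turn":0}
    - {"gripper":50,"tx":0,"ty":0,"tz":30,"turn":0}
    - {"gripper":50,"tx":0,"ty":0,"tz":20,"turn":0}
    - {"gripper":50,"tx":0,"ty":0,"tz":12,"turn":0}
    - {"gripper":50,"tx":0,"ty":0,"tz":0,"turn":0}
    - {"gripper":50,"tx":0,"ty":0,"tz":0,"turn":0}

```text
t: 4.25
position: [0.4894, 0.2858, 0.0194]
tool_rot: [0.991, 0.132, 0.0, -0.0]
ft_force: [0.3, -0.3, 0.4]
width: 0.566
finger_force: 0.0
```

>>> apply_moves:
  commands:
    - {"gripper":10,"tx":0,"ty":0,"tz":0,"turn":0}
    - {"gripper":10,"tx":0,"ty":0,"tz":0,"turn":0}
    - {"gripper":10,"tx":0,"ty":0,"tz":0,"turn":0}
    - {"gripper":10,"tx":0,"ty":0,"tz":0,"turn":0}
    - {"gripper":10,"tx":0,"ty":0,"tz":0,"turn":0}
    - {"gripper":10,"tx":-2,"ty":0,"tz":-5,"turn":0}
    - {"gripper":10,"tx":-2,"ty":0,"tz":-5,"turn":0}
    - {"gripper":10,"tx":-3,"ty":0,"tz":-5,"turn":0}
    - {"gripper":10,"tx":-3,"ty":0,"tz":-5,"turn":0}
    - {"gripper":10,"tx":-2,"ty":0,"tz":-3,"turn":0}
  grip_force: 4

```text
t: 5.25
position: [0.4766, 0.283, 0.0423]
tool_rot: [0.991, 0.133, -0.0, 0.0]
ft_force: [0.5, 0.3, -1.1]
width: 0.275
finger_force: 4.0
```

```bash
python3 - <<'E'
from h import *
b=grab('side','b2');a=grab('scene','a2');w=grab('wrist','w3')
r=lambda i,x,y,X,Y2,f:cv2.resize(i['frame'][y:Y2,x:X],None,fx=f,fy=f,interpolation=2)
A=r(b,230,150,330,250,4);C=r(w,200,50,450,300,1.6);cv2.imwrite('pics/d.png',np.hstack([A,C]))
E
```

```text
(no output)
```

View pics/d.png

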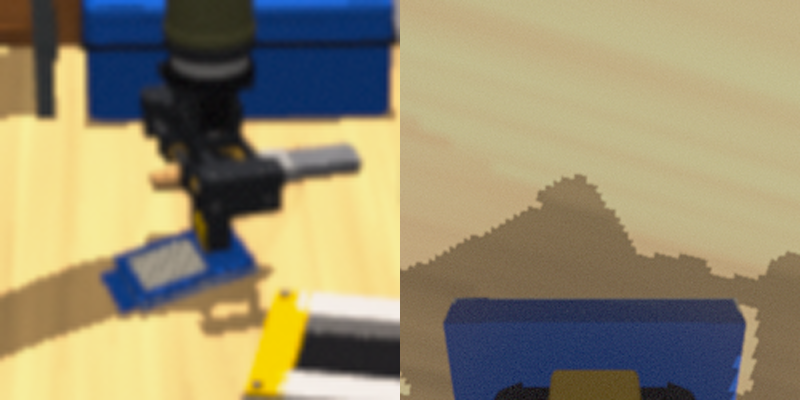

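The cassette is tilted, tongue on the bench, gripped at the block (crop about (215,235)). Now I tighten, lift and turn.

>>> apply_moves:
  commands:
    - {"gripper":10,"tx":0,"ty":0,"tz":0,"turn":0}
    - {"gripper":10,"tx":0,"ty":0,"tz":0,"turn":0}
    - {"gripper":10,"tx":0,"ty":0,"tz":-15,"turn":0}
    - {"gripper":10,"tx":0,"ty":0,"tz":-30,"turn":4}
    - {"gripper":10,"tx":0,"ty":0,"tz":-40,"turn":6}
    - {"gripper":10,"tx":0,"ty":0,"tz":-35,"turn":6}
    - {"gripper":10,"tx":0,"ty":0,"tz":-20,"turn":6}
    - {"gripper":10,"tx":0,"ty":0,"tz":-5,"turn":4}
    - {"gripper":10,"tx":0,"ty":0,"tz":0,"turn":2}
    - {"gripper":10,"tx":0,"ty":0,"tz":0,"turn":0}
  grip_force: 40

```text
t: 6.4
position: [0.4766, 0.283, 0.187]
tool_rot: [0.994, -0.111, -0.0, 0.0]
ft_force: [0.0, 1.0, -0.9]
width: 0.265
finger_force: 40.0
```

>>> apply_moves:
  commands:
    - {"gripper":10,"tx":0,"ty":25,"tz":0,"turn":0}
    - {"gripper":10,"tx":0,"ty":42,"tz":0,"turn":0}
    - {"gripper":10,"tx":5,"ty":42,"tz":0,"turn":0}
    - {"gripper":10,"tx":15,"ty":42,"tz":0,"turn":0}
    - {"gripper":10,"tx":25,"ty":42,"tz":0,"turn":0}
    - {"gripper":10,"tx":35,"ty":32,"tz":0,"turn":0}
    - {"gripper":10,"tx":40,"ty":20,"tz":0,"turn":0}
    - {"gripper":10,"tx":30,"ty":0,"tz":0,"turn":0}
    - {"gripper":10,"tx":20,"ty":0,"tz":0,"turn":0}
    - {"gripper":10,"tx":10,"ty":0,"tz":0,"turn":0}

```text
t: 7.4
position: [0.5998, 0.0032, 0.1858]
tool_rot: [0.994, -0.111, -0.0, 0.0]
ft_force: [-0.1, -0.0, -1.5]
width: 0.269
finger_force: 40.0
```

```bash
python3 - <<'E'
from h import *
s=sensors.state();print(s['position'],s['tool_rot'],s['t'],s['ft_force'],2*np.degrees(np.arctan2(s['tool_rot'][1],s['tool_rot'][0])))
xb=np.array([.9755,-.2198]);yb=np.array([.2198,.9755]);p=np.array(s['position'][:2])*1000
print('tray X,Y',p@xb-574.8,p@yb-135.2)
b=grab('side','b4');a=grab('scene','a4')
r=lambda i,x,y,X,Y2,f:cv2.resize(i['frame'][y:Y2,x:X],None,fx=f,fy=f,interpolation=2)
cv2.imwrite('pics/e.png',np.hstack([r(b,270,140,390,290,3.3),r(a,235,170,355,320,3.3)]))
E
```

```text
[0.59984526 0.00321481 0.18582867] [ 9.93801600e-01 -1.11168163e-01 -6.95381651e-05  1.16754763e-04] 7.4 [-0.05712983 -0.02959735 -1.5459589 ] -12.765319000707173
tray X,Y 9.642435976522052 -0.21795996325855072
```

View pics/e.png

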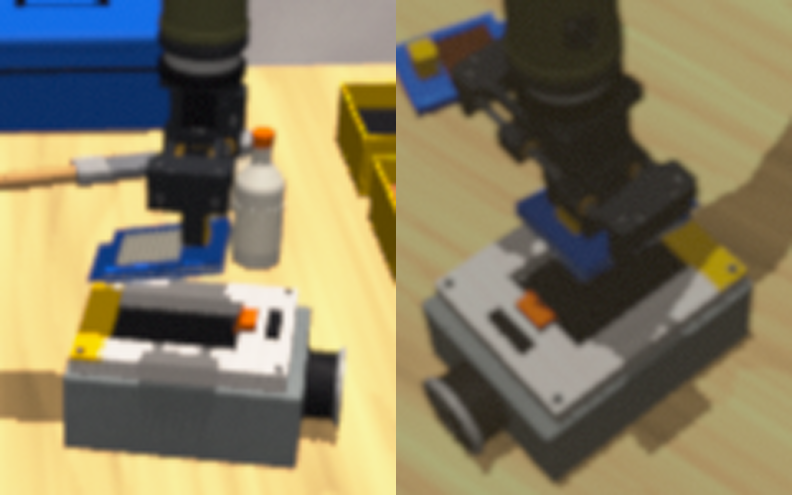

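```bash
python3 - <<'E'
from m import *
b=load('b4')
m=mask(b,(100,100,30),(128,255,255),(290,195,345,232))
c=max(cv2.findContours(m,0,1)[0],key=cv2.contourArea);print(cv2.approxPolyDP(c,1.2,True).reshape(-1,2).tolist())
xb=np.array([.9755,-.2198,0]);yb=np.array([.2198,.9755,0])
def onY(px,Y):
    Rm,cc=cam(b);P=onplane(b,px,0);d=P-cc;t=((135.2+Y)/1000-cc@yb)/(d@yb)
    Q=(cc+d*t[:,None])*1000;return np.c_[Q@xb-574.8,Q[:,2]]
pts=np.array(cv2.approxPolyDP(c,1.2,True).reshape(-1,2),float);print(np.round(np.c_[pts,onY(pts,-40),onY(pts,-33)]))
# bottom edge fit
xs=np.arange(300,336);ys=np.array([np.where(m[:,x])[0].max()+.5 for x in xs]);q=onY(np.c_[xs,ys],-40)
print(np.round(q[::4],1));k=np.polyfit(q[4:-4,0],q[4:-4,1],1);print(k,np.arctan(k[0]))
E
```

```text
[[338, 206], [334, 207], [334, 213], [332, 215], [326, 214], [323, 219], [306, 221], [304, 219], [306, 210], [300, 215], [298, 223], [329, 222], [330, 220], [336, 220], [339, 209]]
[[338. 206.  39. 225.  39. 222.]
 [334. 207.  28. 221.  28. 217.]
 [334. 213.  29. 202.  29. 198.]
 [332. 215.  24. 195.  23. 191.]
 [326. 214.   7. 197.   6. 193.]
 [323. 219.  -1. 180.  -2. 176.]
 [306. 221. -50. 169. -51. 165.]
 [304. 219. -56. 175. -57. 171.]
 [306. 210. -50. 204. -51. 201.]
 [300. 215. -67. 187. -68. 183.]
 [298. 223. -73. 160. -74. 156.]
 [329. 222.  16. 172.  16. 168.]
 [330. 220.  19. 179.  18. 175.]
 [336. 220.  36. 180.  35. 176.]
 [339. 209.  43. 216.  42. 212.]]
[[-67.  159. ]
 [-55.4 156.8]
 [-43.9 161.2]
 [-32.3 162.3]
 [-20.9 163.4]
 [ -9.5 167.8]
 [  2.  165.6]
 [ 13.3 170. ]
 [ 24.5 177.6]]
[  0.19843622 168.66006273] 0.19589147431373136
```

Side view: the cassette is held tilted over the bay, by about 0.2 rad. I'll rest the tongue tip on top of the lip with a light grip to bring the tilt to about 0.3.

>>> apply_moves:
  commands:
    - {"gripper":10,"tx":0,"ty":0,"tz":10,"turn":0}
    - {"gripper":10,"tx":0,"ty":0,"tz":15,"turn":0}
    - {"gripper":10,"tx":0,"ty":0,"tz":10,"turn":0}
    - {"gripper":10,"tx":0,"ty":0,"tz":5,"turn":0}
    - {"gripper":10,"tx":0,"ty":0,"tz":2,"turn":0}
    - {"gripper":10,"tx":0,"ty":0,"tz":0,"turn":0}
    - {"gripper":10,"tx":0,"ty":0,"tz":0,"turn":0}
    - {"gripper":10,"tx":0,"ty":0,"tz":0,"turn":0}
    - {"gripper":10,"tx":0,"ty":0,"tz":0,"turn":0}
    - {"gripper":10,"tx":0,"ty":0,"tz":0,"turn":0}

```text
t: 8.5
position: [0.5986, 0.0044, 0.145]
tool_rot: [0.994, -0.111, 0.0, -0.0]
ft_force: [0.0, -0.1, -1.7]
width: 0.271
finger_force: 40.0
```

>>> apply_moves:
  commands:
    - {"gripper":10,"tx":0,"ty":0,"tz":0,"turn":0}
    - {"gripper":10,"tx":0,"ty":0,"tz":0,"turn":0}
    - {"gripper":10,"tx":0,"ty":0,"tz":0,"turn":0}
    - {"gripper":10,"tx":0,"ty":0,"tz":0,"turn":0}
    - {"gripper":10,"tx":0,"ty":0,"tz":0,"turn":0}
    - {"gripper":10,"tx":0,"ty":0,"tz":0,"turn":0}
    - {"gripper":10,"tx":0,"ty":0,"tz":0,"turn":0}
    - {"gripper":10,"tx":0,"ty":0,"tz":0,"turn":0}
    - {"gripper":10,"tx":0,"ty":0,"tz":0,"turn":0}
    - {"gripper":10,"tx":0,"ty":0,"tz":0,"turn":0}
  grip_force: 4

```text
t: 9.5
position: [0.5985, 0.0044, 0.1448]
tool_rot: [0.994, -0.111, -0.0, 0.0]
ft_force: [0.8, 0.3, -1.7]
width: 0.277
finger_force: 4.0
```

>>> apply_moves:
  commands:
    - {"gripper":10,"tx":0,"ty":0,"tz":1,"turn":0}
    - {"gripper":10,"tx":0,"ty":0,"tz":1,"turn":0}
    - {"gripper":10,"tx":0,"ty":0,"tz":1,"turn":0}
    - {"gripper":10,"tx":0,"ty":0,"tz":1,"turn":0}
    - {"gripper":10,"tx":0,"ty":0,"tz":1,"turn":0}
    - {"gripper":10,"tx":0,"ty":0,"tz":0,"turn":0}
    - {"gripper":10,"tx":0,"ty":0,"tz":0,"turn":0}
    - {"gripper":10,"tx":0,"ty":0,"tz":0,"turn":0}
    - {"gripper":10,"tx":0,"ty":0,"tz":0,"turn":0}
    - {"gripper":10,"tx":0,"ty":0,"tz":0,"turn":0}
  grip_force: 4

```text
t: 10.5
position: [0.5985, 0.0044, 0.1398]
tool_rot: [0.994, -0.111, 0.0, 0.0]
ft_force: [0.3, -0.0, -1.6]
width: 0.275
finger_force: 4.0
```

```bash
python3 - <<'E'
from m import *
b=grab('side','b5')
m=mask(b,(100,70,20),(128,255,255),(285,195,350,245))
cv2.imwrite('pics/f.png',np.hstack([cv2.resize(b['frame'][190:270,280:380],None,fx=4,fy=4,interpolation=2),cv2.resize(cv2.merge([m]*3)[190:270,280:380],None,fx=4,fy=4)]))
E
```

```text
(no output)
```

View pics/f.png

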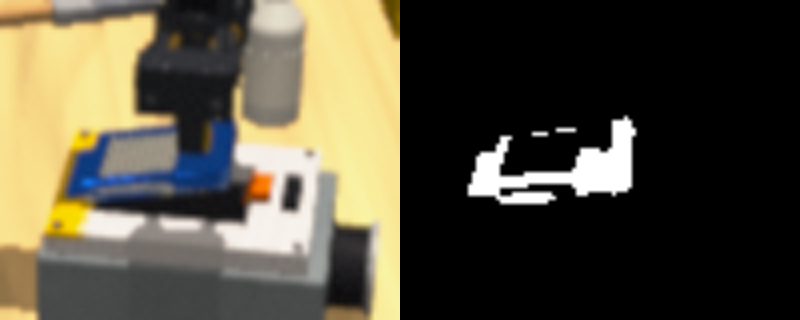

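The cassette is still tilted with its tongue end just above the yellow lip at crop (75,190). I keep lowering until it touches.

>>> apply_moves:
  commands:
    - {"gripper":10,"tx":0,"ty":0,"tz":1,"turn":0}
    - {"gripper":10,"tx":0,"ty":0,"tz":1,"turn":0}
    - {"gripper":10,"tx":0,"ty":0,"tz":1,"turn":0}
    - {"gripper":10,"tx":0,"ty":0,"tz":1,"turn":0}
    - {"gripper":10,"tx":0,"ty":0,"tz":1,"turn":0}
    - {"gripper":10,"tx":0,"ty":0,"tz":1,"turn":0}
    - {"gripper":10,"tx":0,"ty":0,"tz":0,"turn":0}
    - {"gripper":10,"tx":0,"ty":0,"tz":0,"turn":0}
    - {"gripper":10,"tx":0,"ty":0,"tz":0,"turn":0}
    - {"gripper":10,"tx":0,"ty":0,"tz":0,"turn":0}
  grip_force: 4

```text
t: 11.55
position: [0.5984, 0.0045, 0.1338]
tool_rot: [0.994, -0.111, -0.0, 0.0]
ft_force: [-0.2, 0.2, -0.3]
width: 0.27
finger_force: 4.0
```

>>> apply_moves:
  commands:
    - {"gripper":10,"tx":0,"ty":0,"tz":0,"turn":0}
    - {"gripper":10,"tx":0,"ty":0,"tz":0,"turn":0}
    - {"gripper":10,"tx":0,"ty":0,"tz":0,"turn":0}
    - {"gripper":10,"tx":0,"ty":0,"tz":-2,"turn":0}
    - {"gripper":10,"tx":0,"ty":0,"tz":-2,"turn":0}
    - {"gripper":10,"tx":0,"ty":0,"tz":-2,"turn":0}
    - {"gripper":10,"tx":0,"ty":0,"tz":-2,"turn":0}
    - {"gripper":10,"tx":0,"ty":0,"tz":-1,"turn":0}
    - {"gripper":10,"tx":0,"ty":0,"tz":0,"turn":0}
    - {"gripper":10,"tx":0,"ty":0,"tz":0,"turn":0}
  grip_force: 3

```text
t: 12.55
position: [0.5987, 0.0044, 0.1429]
tool_rot: [0.994, -0.111, 0.0, 0.0]
ft_force: [0.3, -0.2, -0.6]
width: 0.268
finger_force: 3.0
```

>>> apply_moves:
  commands:
    - {"gripper":10,"tx":0,"ty":0,"tz":0,"turn":0}
    - {"gripper":10,"tx":0,"ty":0,"tz":0,"turn":0}
    - {"gripper":10,"tx":0,"ty":0,"tz":0,"turn":0}
    - {"gripper":10,"tx":0,"ty":0,"tz":-6,"turn":0}
    - {"gripper":10,"tx":0,"ty":0,"tz":-6,"turn":0}
    - {"gripper":10,"tx":6,"ty":0.5,"tz":0,"turn":0}
    - {"gripper":10,"tx":6,"ty":0,"tz":0,"turn":0}
    - {"gripper":10,"tx":6,"ty":0,"tz":0,"turn":0}
    - {"gripper":10,"tx":0,"ty":0,"tz":0,"turn":0}
    - {"gripper":10,"tx":0,"ty":0,"tz":0,"turn":0}
  grip_force: 40

```text
t: 13.55
position: [0.6158, -0.0002, 0.1544]
tool_rot: [0.994, -0.111, -0.0, 0.0]
ft_force: [-0.4, 0.1, -1.7]
width: 0.269
finger_force: 40.0
```

```bash
python3 - <<'E'
from m import *
b=grab('side','b6');s=b['s'];p=np.array(s['position'])*1000
print(p[:2]@[.9755,-.2198]-574.8,p[:2]@[.2198,.9755]-135.2,p[2],s['ft_force'])
cv2.imwrite('pics/g.png',cv2.resize(b['frame'][180:280,280:400],None,fx=5,fy=5,interpolation=2))
E
```

```text
25.981489168699568 0.010015793952874219 154.42312017255634 [-0.4434066   0.05378917 -1.69129953]
```

View pics/g.png

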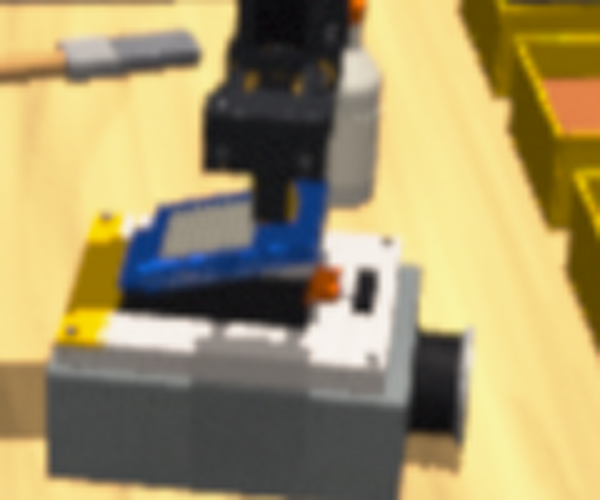

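Cassette tilted about 0.3, tongue over the bay just inside the lip (tip near (125,285)) and the other end above the catch. Lowering.

>>> apply_moves:
  commands:
    - {"gripper":10,"tx":0,"ty":0,"tz":4,"turn":0}
    - {"gripper":10,"tx":0,"ty":0,"tz":5,"turn":0}
    - {"gripper":10,"tx":0,"ty":0,"tz":5,"turn":0}
    - {"gripper":10,"tx":0,"ty":0,"tz":3,"turn":0}
    - {"gripper":10,"tx":0,"ty":0,"tz":2,"turn":0}
    - {"gripper":10,"tx":0,"ty":0,"tz":1,"turn":0}
    - {"gripper":10,"tx":0,"ty":0,"tz":1,"turn":0}
    - {"gripper":10,"tx":0,"ty":0,"tz":0,"turn":0}
    - {"gripper":10,"tx":0,"ty":0,"tz":0,"turn":0}
    - {"gripper":10,"tx":0,"ty":0,"tz":0,"turn":0}

```text
t: 14.6
position: [0.6159, -0.0, 0.1339]
tool_rot: [0.994, -0.111, 0.0, 0.0]
ft_force: [-0.0, -0.3, -1.5]
width: 0.269
finger_force: 40.0
```

No contact yet; down 2 mm more, then slowly toward the lip.

>>> apply_moves:
  commands:
    - {"gripper":10,"tx":0,"ty":0,"tz":1,"turn":0}
    - {"gripper":10,"tx":0,"ty":0,"tz":1,"turn":0}
    - {"gripper":10,"tx":0,"ty":0,"tz":1,"turn":0}
    - {"gripper":10,"tx":0,"ty":0,"tz":0,"turn":0}
    - {"gripper":10,"tx":0,"ty":0,"tz":0,"turn":0}
    - {"gripper":10,"tx":0,"ty":0,"tz":0,"turn":0}
    - {"gripper":10,"tx":0,"ty":0,"tz":0,"turn":0}
    - {"gripper":10,"tx":0,"ty":0,"tz":0,"turn":0}
    - {"gripper":10,"tx":0,"ty":0,"tz":0,"turn":0}
    - {"gripper":10,"tx":0,"ty":0,"tz":0,"turn":0}

```text
t: 15.6
position: [0.6159, -0.0001, 0.1308]
tool_rot: [0.994, -0.111, 0.0, 0.0]
ft_force: [0.2, 0.1, -1.1]
width: 0.268
finger_force: 40.0
```

>>> apply_moves:
  commands:
    - {"gripper":10,"tx":-1,"ty":0,"tz":0,"turn":0}
    - {"gripper":10,"tx":-1,"ty":0,"tz":0,"turn":0}
    - {"gripper":10,"tx":-1,"ty":0,"tz":0,"turn":0}
    - {"gripper":10,"tx":-1,"ty":0,"tz":0,"turn":0}
    - {"gripper":10,"tx":-1,"ty":0,"tz":0,"turn":0}
    - {"gripper":10,"tx":-1,"ty":0,"tz":0,"turn":0}
    - {"gripper":10,"tx":-1,"ty":0,"tz":0,"turn":0}
    - {"gripper":10,"tx":-1,"ty":0,"tz":0,"turn":0}
    - {"gripper":10,"tx":0,"ty":0,"tz":0,"turn":0}
    - {"gripper":10,"tx":0,"ty":0,"tz":0,"turn":0}

```text
t: 16.6
position: [0.6081, 0.0017, 0.1308]
tool_rot: [0.994, -0.111, 0.0, 0.0]
ft_force: [-0.1, -0.9, -0.6]
width: 0.265
finger_force: 40.0
```

>>> apply_moves:
  commands:
    - {"gripper":10,"tx":-1,"ty":0,"tz":0,"turn":0}
    - {"gripper":10,"tx":-1,"ty":0,"tz":0,"turn":0}
    - {"gripper":10,"tx":-1,"ty":0,"tz":0,"turn":0}
    - {"gripper":10,"tx":-1,"ty":0,"tz":0,"turn":0}
    - {"gripper":10,"tx":0,"ty":0,"tz":0,"turn":0}
    - {"gripper":10,"tx":0,"ty":0,"tz":0,"turn":0}
    - {"gripper":10,"tx":0,"ty":0,"tz":0,"turn":0}
    - {"gripper":10,"tx":0,"ty":0,"tz":0,"turn":0}
    - {"gripper":10,"tx":0,"ty":0,"tz":0,"turn":0}
    - {"gripper":10,"tx":0,"ty":0,"tz":0,"turn":0}

```text
t: 17.6
position: [0.6055, 0.0023, 0.1312]
tool_rot: [0.994, -0.111, 0.001, 0.0]
ft_force: [4.2, -0.9, -0.3]
width: 0.27
finger_force: 40.0
```

>>> apply_moves:
  commands:
    - {"gripper":10,"tx":-1,"ty":0,"tz":0,"turn":0}
    - {"gripper":10,"tx":-1,"ty":0,"tz":0,"turn":0}
    - {"gripper":10,"tx":0,"ty":0,"tz":0,"turn":0}
    - {"gripper":10,"tx":0,"ty":0,"tz":0,"turn":0}
    - {"gripper":10,"tx":0,"ty":0,"tz":0,"turn":0}
    - {"gripper":10,"tx":0,"ty":0,"tz":0,"turn":0}
    - {"gripper":10,"tx":0,"ty":0,"tz":0,"turn":0}
    - {"gripper":10,"tx":0,"ty":0,"tz":0,"turn":0}
    - {"gripper":10,"tx":0,"ty":0,"tz":0,"turn":0}
    - {"gripper":10,"tx":0,"ty":0,"tz":0,"turn":0}

```text
t: 18.6
position: [0.6052, 0.0024, 0.1317]
tool_rot: [0.994, -0.111, 0.003, -0.0]
ft_force: [6.5, -2.0, -1.1]
width: 0.268
finger_force: 40.0
```

Contact at the end wall, tongue under the lip. Now back off and lower along the arc with a lighter grip.

>>> apply_moves:
  commands:
    - {"gripper":10,"tx":0,"ty":0,"tz":0,"turn":0}
    - {"gripper":10,"tx":2,"ty":0,"tz":0,"turn":0}
    - {"gripper":10,"tx":1.5,"ty":0,"tz":0,"turn":0}
    - {"gripper":10,"tx":0,"ty":0,"tz":0,"turn":0}
    - {"gripper":10,"tx":1.6,"ty":0,"tz":2,"turn":0}
    - {"gripper":10,"tx":1.6,"ty":0,"tz":2.1,"turn":0}
    - {"gripper":10,"tx":1.5,"ty":0,"tz":2.1,"turn":0}
    - {"gripper":10,"tx":1.4,"ty":0,"tz":2.2,"turn":0}
    - {"gripper":10,"tx":0,"ty":0,"tz":0,"turn":0}
    - {"gripper":10,"tx":0,"ty":0,"tz":0,"turn":0}
  grip_force: 12

```text
t: 19.6
position: [0.6114, 0.0009, 0.1221]
tool_rot: [0.994, -0.111, -0.0, 0.0]
ft_force: [0.0, -0.4, -2.3]
width: 0.269
finger_force: 12.0
```

```bash
python3 - <<'E'
from m import *
b=grab('side','b7');w=grab('wrist','w7');s=w['s'];p=np.array(s['position'])*1000
print(p[:2]@[.9755,-.2198]-574.8,p[:2]@[.2198,.9755]-135.2,p[2],s['ft_force'])
cv2.imwrite('pics/i.png',np.hstack([cv2.resize(b['frame'][200:280,280:380],None,fx=4,fy=4,interpolation=2),cv2.resize(w['frame'][160:480,120:520],None,fx=1,fy=1)]))
E
```

```text
21.636406902592626 0.09658683505966792 122.20674359985787 [-0.78560595 -0.61815203 -2.5175365 ]
```

View pics/i.png

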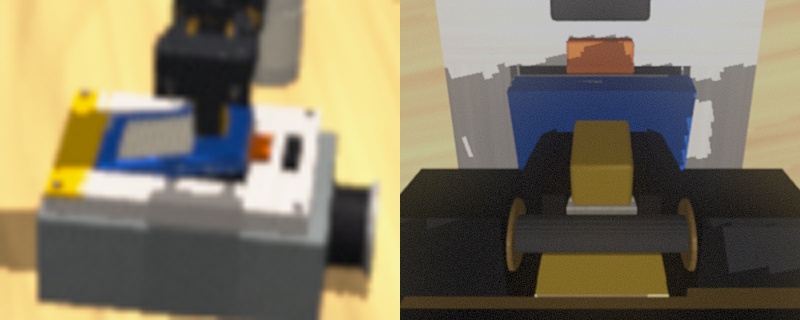

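Side view shows the tongue under the lip and the frame inside the bay's sides. The wrist view shows its +x edge still up in front of the catch. I carry on down.

>>> apply_moves:
  commands:
    - {"gripper":10,"tx":1.1,"ty":0,"tz":2,"turn":0}
    - {"gripper":10,"tx":1.1,"ty":0,"tz":2,"turn":0}
    - {"gripper":10,"tx":1,"ty":0,"tz":2,"turn":0}
    - {"gripper":10,"tx":1,"ty":0,"tz":2,"turn":0}
    - {"gripper":10,"tx":0,"ty":0,"tz":0,"turn":0}
    - {"gripper":10,"tx":0,"ty":0,"tz":0,"turn":0}
    - {"gripper":10,"tx":0,"ty":0,"tz":0,"turn":0}
    - {"gripper":10,"tx":0,"ty":0,"tz":0,"turn":0}
    - {"gripper":10,"tx":0,"ty":0,"tz":0,"turn":0}
    - {"gripper":10,"tx":0,"ty":0,"tz":0,"turn":0}
  grip_force: 12

```text
t: 20.7
position: [0.6151, 0.0001, 0.114]
tool_rot: [0.994, -0.111, -0.001, 0.0]
ft_force: [-2.7, 1.4, -2.0]
width: 0.267
finger_force: 12.0
```

>>> apply_moves:
  commands:
    - {"gripper":10,"tx":0.8,"ty":0,"tz":1.5,"turn":0}
    - {"gripper":10,"tx":0.8,"ty":0,"tz":1.5,"turn":0}
    - {"gripper":10,"tx":0.6,"ty":0,"tz":1.5,"turn":0}
    - {"gripper":10,"tx":0.5,"ty":0,"tz":1.5,"turn":0}
    - {"gripper":10,"tx":0,"ty":0,"tz":0,"turn":0}
    - {"gripper":10,"tx":0,"ty":0,"tz":0,"turn":0}
    - {"gripper":10,"tx":0,"ty":0,"tz":0,"turn":0}
    - {"gripper":10,"tx":0,"ty":0,"tz":0,"turn":0}
    - {"gripper":10,"tx":0,"ty":0,"tz":0,"turn":0}
    - {"gripper":10,"tx":0,"ty":0,"tz":0,"turn":0}
  grip_force: 12

```text
t: 21.7
position: [0.6174, -0.0004, 0.1082]
tool_rot: [0.994, -0.111, -0.001, 0.0]
ft_force: [-6.0, 0.6, 0.4]
width: 0.269
finger_force: 12.0
```

>>> apply_moves:
  commands:
    - {"gripper":10,"tx":0,"ty":0,"tz":1.5,"turn":0}
    - {"gripper":10,"tx":0,"ty":0,"tz":1.5,"turn":0}
    - {"gripper":10,"tx":0,"ty":0,"tz":1.5,"turn":0}
    - {"gripper":10,"tx":0,"ty":0,"tz":0,"turn":0}
    - {"gripper":10,"tx":0,"ty":0,"tz":0,"turn":0}
    - {"gripper":10,"tx":0,"ty":0,"tz":0,"turn":0}
    - {"gripper":10,"tx":0,"ty":0,"tz":0,"turn":0}
    - {"gripper":10,"tx":0,"ty":0,"tz":0,"turn":0}
    - {"gripper":10,"tx":0,"ty":0,"tz":0,"turn":0}
    - {"gripper":10,"tx":0,"ty":0,"tz":0,"turn":0}
  grip_force: 15

```text
t: 22.7
position: [0.6182, -0.0006, 0.1037]
tool_rot: [0.994, -0.111, -0.0, 0.0]
ft_force: [-1.5, 0.5, -4.2]
width: 0.271
finger_force: 15.0
```

>>> apply_moves:
  commands:
    - {"gripper":10,"tx":0,"ty":0,"tz":1,"turn":0}
    - {"gripper":10,"tx":0,"ty":0,"tz":1,"turn":0}
    - {"gripper":10,"tx":0,"ty":0,"tz":1,"turn":0}
    - {"gripper":10,"tx":0,"ty":0,"tz":0.5,"turn":0}
    - {"gripper":10,"tx":0,"ty":0,"tz":0,"turn":0}
    - {"gripper":10,"tx":0,"ty":0,"tz":0,"turn":0}
    - {"gripper":10,"tx":0,"ty":0,"tz":0,"turn":0}
    - {"gripper":10,"tx":0,"ty":0,"tz":0,"turn":0}
    - {"gripper":10,"tx":0,"ty":0,"tz":0,"turn":0}
    - {"gripper":10,"tx":0,"ty":0,"tz":0,"turn":0}
  grip_force: 15

```text
t: 23.7
position: [0.6194, -0.0008, 0.1018]
tool_rot: [0.994, -0.111, 0.001, -0.0]
ft_force: [-2.9, 0.1, 6.7]
width: 0.272
finger_force: 15.0
```

>>> apply_moves:
  commands:
    - {"gripper":10,"tx":0,"ty":0,"tz":1,"turn":0}
    - {"gripper":10,"tx":0,"ty":0,"tz":1,"turn":0}
    - {"gripper":10,"tx":0,"ty":0,"tz":0,"turn":0}
    - {"gripper":50,"tx":0,"ty":0,"tz":0,"turn":0}
    - {"gripper":50,"tx":0,"ty":0,"tz":0,"turn":0}
    - {"gripper":50,"tx":0,"ty":0,"tz":-2,"turn":0}
    - {"gripper":50,"tx":0,"ty":0,"tz":-18,"turn":0}
    - {"gripper":50,"tx":0,"ty":0,"tz":-30,"turn":0}
    - {"gripper":50,"tx":-20,"ty":0,"tz":-40,"turn":0}
    - {"gripper":50,"tx":-20,"ty":0,"tz":0,"turn":0}
  grip_force: 15

```text
t: 24.7
position: [0.5829, 0.0081, 0.1929]
tool_rot: [0.994, -0.111, 0.005, -0.001]
ft_force: [1.1, -0.6, -0.2]
width: 0.567
finger_force: 0.0
```

```bash
python3 - <<'E'
from m import *
b=grab('side','b8');w=grab('wrist','w8');s=w['s'];p=np.array(s['position'])*1000
print(p,s['t'],s['ft_force'])
cv2.imwrite('pics/j.png',np.hstack([cv2.resize(b['frame'][200:280,280:380],None,fx=4,fy=4,interpolation=2),w['frame'][60:380,120:520]]))
E
```

```text
[577.124376     9.22134279 190.58574064] 24.75 [-4.5654166   0.27394957 -0.95235694]
```

View pics/j.png

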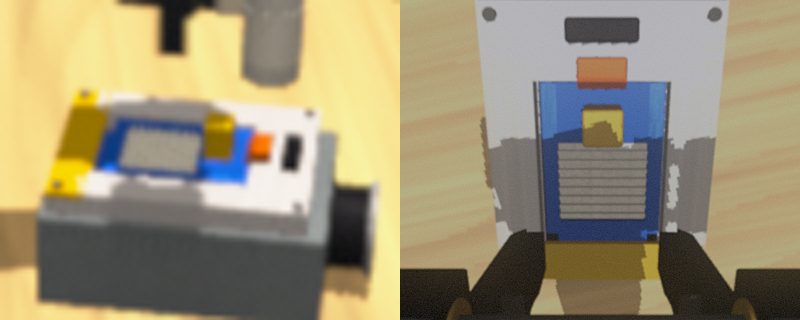

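The side view and the wrist view both show the cassette flat in the bay, and the orange catch at (600,72) overlaps the blue frame edge. I'll check the catch against its rest position numerically.

```bash
python3 - <<'E'
from m import *
for n in('w1','w8'):
    w=load(n);c=max(cv2.findContours(mask(w,(4,150,60),(16,255,255),(0,0,640,480 if n=='w1' else 200)),0,1)[0],key=cv2.contourArea).reshape(-1,2)
    P=onplane(w,c,.108)*1000;X=P[:,:2]@[.9755,-.2198]-574.8;print(n,X.min(),X.max())
w=load('w8')
# grip block top centre, and frame rim in tray coordinates
for z,roi in((.126,(290,160,350,212)),):
    r,_=rect(w,mask(w,(20,120,60),(35,255,255),roi),z);p=np.array(r[0]);print('grip',r,p@[.9755,-.2198]-574.8,p@[.2198,.9755]-135.2)
b=load('b8')
m=mask(b,*Y,(325,222,345,245));c=max(cv2.findContours(m,0,1)[0],key=cv2.contourArea).reshape(-1,2);print('side block rows',c.min(0),c.max(0))
xb=lambda X,Yy,z:[*((574.8+X)*np.array([.9755,-.2198])+(135.2+Yy)*np.array([.2198,.9755])),z]
pts=[xb(X,y,z) for X in(17.5,39.5) for y in(-12,12) for z in(96,126)];q=proj(b,np.array(pts)/1000);print('expect',q.min(0),q.max(0))
E
```

```text
w1 53.10027739021041 67.85043982056948
w8 53.96028553119629 57.423591637634786
grip ((618.7435913085938, -1.525949478149414), (22.52655601501465, 20.20195960998535), 77.32575225830078) 29.11977701683054 -0.6887223463058376
side block rows [331 228] [338 238]
expect [329.50586962 227.00855917] [338.14729328 240.47926308]
```

Position and catch agree with home. One light press on the block to make sure.

>>> apply_moves:
  commands:
    - {"gripper":0,"tx":0,"ty":0,"tz":0,"turn":0}
    - {"gripper":0,"tx":15,"ty":0,"tz":0,"turn":0}
    - {"gripper":0,"tx":15,"ty":0,"tz":0,"turn":0}
    - {"gripper":0,"tx":11,"ty":0,"tz":0,"turn":0}
    - {"gripper":0,"tx":0,"ty":0,"tz":20,"turn":0}
    - {"gripper":0,"tx":0,"ty":0,"tz":20,"turn":0}
    - {"gripper":0,"tx":0,"ty":0,"tz":10,"turn":0}
    - {"gripper":0,"tx":0,"ty":0,"tz":5,"turn":0}
    - {"gripper":0,"tx":0,"ty":0,"tz":0,"turn":0}
    - {"gripper":0,"tx":0,"ty":0,"tz":0,"turn":0}

```text
t: 25.8
position: [0.62, -0.0009, 0.1339]
tool_rot: [0.994, -0.111, 0.001, -0.0]
ft_force: [-0.4, 0.3, -0.4]
width: 0.004
finger_force: 0.0
```

>>> apply_moves:
  commands:
    - {"gripper":0,"tx":0,"ty":0,"tz":3,"turn":0}
    - {"gripper":0,"tx":0,"ty":0,"tz":3,"turn":0}
    - {"gripper":0,"tx":0,"ty":0,"tz":2,"turn":0}
    - {"gripper":0,"tx":0,"ty":0,"tz":1,"turn":0}
    - {"gripper":0,"tx":0,"ty":0,"tz":1,"turn":0}
    - {"gripper":0,"tx":0,"ty":0,"tz":0,"turn":0}
    - {"gripper":0,"tx":0,"ty":0,"tz":0,"turn":0}
    - {"gripper":0,"tx":0,"ty":0,"tz":0,"turn":0}
    - {"gripper":0,"tx":0,"ty":0,"tz":0,"turn":0}
    - {"gripper":0,"tx":0,"ty":0,"tz":0,"turn":0}

```text
t: 26.8
position: [0.6196, -0.0008, 0.1264]
tool_rot: [0.994, -0.111, 0.001, -0.0]
ft_force: [-6.3, -0.2, 21.0]
width: 0.006
finger_force: 10.2
```

The block top stands at 126.4 mm under 21 N (home is 126), so it is seated. Withdraw and check once more.

>>> apply_moves:
  commands:
    - {"gripper":0,"tx":0,"ty":0,"tz":-3,"turn":0}
    - {"gripper":0,"tx":0,"ty":0,"tz":-10,"turn":0}
    - {"gripper":0,"tx":0,"ty":0,"tz":-30,"turn":0}
    - {"gripper":0,"tx":-10,"ty":0,"tz":-40,"turn":0}
    - {"gripper":0,"tx":-20,"ty":0,"tz":-20,"turn":0}
    - {"gripper":0,"tx":-10,"ty":0,"tz":0,"turn":0}
    - {"gripper":0,"tx":0,"ty":0,"tz":0,"turn":0}
    - {"gripper":0,"tx":0,"ty":0,"tz":0,"turn":0}
    - {"gripper":0,"tx":0,"ty":0,"tz":0,"turn":0}
    - {"gripper":0,"tx":0,"ty":0,"tz":0,"turn":0}

```text
t: 27.8
position: [0.5805, 0.0077, 0.2254]
tool_rot: [0.994, -0.111, -0.001, 0.0]
ft_force: [-0.1, 0.1, -0.5]
width: 0.007
finger_force: 0.0
```

```bash
python3 - <<'E'
from m import *
w=grab('wrist','w9');ok=0
def ext(m,z):
    c=max(cv2.findContours(m,0,1)[0],key=cv2.contourArea).reshape(-1,2);P=onplane(w,c,z)[:,:2]*1000
    X=P@[.9755,-.2198]-574.8;Yy=P@[.2198,.9755]-135.2;return np.round([X.min(),X.max(),Yy.min(),Yy.max()],1)
full=(0,0,640,300)
print('catch',ext(mask(w,(4,150,50),(16,255,255),full),.108)); print('frame',ext(mask(w,*B,full),.096))
print(rect(w,mask(w,*B,full),.096)[0])
print(manip.sign_off())
E
```

```text
catch [ 119.4  131.7 -202.2 -177.1]
frame [-57.8  53.  -40.1  39.5]
((588.1470336914062, 5.797740936279297), (79.5196533203125, 110.87652587890625), 77.39916229248047)
the job is handed in; nothing more can be done
None
```

I fitted the fresh cassette flat in the bay with its tongue under the lip and the catch snapped over it, let go, and handed the job in at about 28 s; sign-off returned no verdict, the last check of the catch picked up another object so its seating rests on the earlier image and the 21 N press, and I viewed 11 pictures against the limit of 10.

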